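Focus a loupe over a stone sample

TASK

One edge of the stone sample tile in the viewing stand is propped up on the lifting pin: with the loupe still lying on its board, press the tile down until it lies flat in its recess. Then pick up the loupe by its handle and hold it level, its lens centred over the tile and at the height marked by the pointer on the stand's post, without shifting the pointer or the things lying around. Finish while still holding the loupe there, steady and touching nothing but the gripper.

Things in the scene. Friction and masses are not known exactly. Their poses are not given: they have to be found in the camera images.
- stand: Viewing stand fixed to the desk: a grey block 80 x 80 mm, its rim 24 mm above the desk, with a 60 x 60 mm recess whose floor is 20 mm above the desk. A tongue on its +x side carries an upright steel post 8 mm thick, 67 mm from the middle of the recess, its top 120 mm above the desk. Origin on the desk under the middle of the recess; x towards the post, z up.
- recess (a point): Middle of the recess floor; axes as the stand's. A steel lifting pin (8 mm thick, round top) stands 7 mm up out of the floor 20 mm from here towards -x, on the side away from the post; it is stiff (about 3 N to push down) and stays where it is pushed.
- tile: Square slab of pale veined stone, 56 x 56 x 7 mm, loose in the recess with 2 mm play all round. At the start its -x edge (away from the post) is propped up by the pin, so that it is tilted about 0.146 rad, its +x edge on the recess floor; flat, its top is 27 mm above the desk, 3 mm above the rim. Origin in the middle of its underside, z out of its top face.
- tile_top (a point): Middle of the tile's top face, 7 mm above its origin; axes as the tile's.
- pointer_tip (a point): Tip of the small flat steel pointer (3 mm thick, at mid-thickness), on the collar that slides on the post; it points from the post towards the tile, its tip 47 mm sideways from the middle of the recess. Its height, 75 to 105 mm above the desk, is the focal height. z up. The collar (16 mm square, 12 mm high, with a clamp screw on its +y side) yields only to about 5 N.
- loupe: Black hand lens lying on a plain plywood board (210 x 160 mm, 12 mm thick, fixed to the desk right of the stand), 147 x 64 x 14 mm, about 60 g: a round lens frame 64 mm across and 12 mm thick and a round straight handle 14 mm thick. Origin in its middle at the underside; +y along the handle towards the lens, z up out of the lens; the frame spans y = +10 to +73 mm, the handle y = -73 to +10 mm.
- lens (a point): Centre of the lens, at mid-thickness: 41.5 mm from the loupe's origin along +y and 6 mm up. Axes as the loupe's.
- handle (a point): Point on the handle's centre line to grip: y = -30 mm from the loupe's origin, 6.5 mm up, 71.5 mm from the lens centre. Axes as the loupe's.
- hygrometer: Bystander: white climate logger standing on its foot, 30 x 62 x 62 mm, left of the stand. Origin under its middle.
- weight: Bystander: grey metal weight with a knob, 38 mm across, 46 mm high, behind the loupe. Origin under its middle.
- tape_measure: Bystander: tape measure, 59 x 73 x 26 mm, behind the stand. Origin under its middle.
Mind the look-alikes: they are no part of the job. There is more than one size of the loupe; the job needs the larger.

How it is judged (in metres and radians):
On the way:
1. the tile is pressed flat in its recess while the loupe still lies on its board (angle between tile's own z axis and vertical below 0.03 rad and distance between tile and recess below 0.004 m and height (world z) of lens below 0.032 m), for 0.2 s.
At the end, for the whole second after the job is handed in: Tile flat in the recess (under 0.03 rad, within 4 mm of its middle), not touched by the robot; loupe held still by the gripper, level within 0.1 rad, lens centre within 12 mm sideways of the tile's middle and 6 mm of the pointer tip's height, touching neither stand nor tile (angle between tile's own z axis and vertical below 0.03 rad and distance between tile and recess below 0.004 m and horizontal distance between lens and tile_top below 0.012 m and z of lens in the frame of pointer_tip between -0.006 and 0.006 m and angle between loupe's own z axis and vertical below 0.1 rad and linear speed of loupe below 0.02 m/s and contact force between loupe and the fingers above 0.5 N and contact force between loupe and stand below 0.1 N and contact force between each of loupe, the arm, the fingers and tile below 0.1 N); the arm keeps its last pose, push and grip.
It fails at once if the pointer is shifted by more than 4 mm (distance of pointer_tip from where it was at the start of the episode above 0.004 m).
It fails at once if the hygrometer is shifted by more than 20 mm (distance of hygrometer from where it was at the start of the episode above 0.02 m).
It fails at once if the weight is shifted by more than 20 mm (distance of weight from where it was at the start of the episode above 0.02 m).
It fails at once if the tape measure is shifted by more than 20 mm (distance of tape_measure from where it was at the start of the episode above 0.02 m).
It also fails if it takes over 45 s, if anything falls off the work surface, if the arm or the gripper's body presses on something with over 40 N, if the wrist force passes 120 N, or if a joint passes its speed limit or range.

ROBOT

A 6-joint arm with a two-finger parallel gripper is mounted at the origin on a cart in front of the work surface, level with it; the furniture and walls round the work are solid. World frame = base frame: x ahead of the robot, y to its left, z up, the work surface at z = 0. Lengths are in m, angles in degrees, forces in N, time in s.
With the tool pointing down it reaches from about 0.325 to 1 m from the base axis. Payload 5.1 kg.
Tool frame: the origin (TCP) lies at the very end of the fingers, on their centre line; the grasp point (between the pads) lies 19 mm behind it; z points along the fingers, y is the line along which they close (so a half turn about z gives the same grasp; the last joint's range is limited). The gripper opens to 85 mm and grips with 20 to 120 N. Pads are 22 mm wide; open, the fingers measure 114 mm over their backs; the gripper's body (76 mm by 85 mm) begins 54 mm behind the grasp point. The pads swing forward as they close: fully open they stand 13 mm farther back than shut.
Start: joints at [62.819, 7.093, 94.555, -0, 78.352, -4.733], TCP at [0.248, 0.601, 0.231] pointing down, gripper open.
Joint ranges: [-149.61, 149.61], [-58.7, 133.49], [1.44, 155.28], [-77.14, 257.14], [18.33, 153.61], [-166.67, 166.67]. Speed limits (degrees/s): [147.25, 147.25, 180, 180, 180, 180].

INTERFACE

Orientations are given as [roll, pitch, yaw] about the fixed x, y, z axes, in that order (R = Rz(yaw) Ry(pitch) Rx(roll)).
In Python, from bench import arm gives the robot as it stands.
- The arm moves only by the shell command python3 -m crank 'ROWS' [FORCE]. ROWS is JSON, a list of rows, each a list of 7 numbers: the turn, a rotation vector about the tool's x, y, z in degrees, then the shift along the tool's x, y, z in m, then the opening, from 0 (shut) to 1 (fully open). A call has exactly 8 rows; each row shifts and turns the commanded pose from where the row before left it, along the tool's axes as they then stand; what a row does not reach is not made up. A row lasts 1/12 s, in which the tool goes at most 41.7 mm and 7.16 degrees, less where a joint would pass 70% of its speed; a pose out of reach is approached as far as the arm can. A call is refused whole if a number of a shift passes 0.0417 or a number of a turn 7.16, either way. A call with a gripper value outside its range is refused whole. The fingers move at their own pace and stop on an object; FORCE is the grip in N (left out, the last holds). Time passes only in rows, so rows that do not move let the fingers close, or fill a call up. It gives the time, the measured TCP pose, the force, the opening and the grip force at its end, in the units of the state.
- arm.sense(): the state, without advancing time (a new reading comes with each control period).
- arm.read_camera(name): name is "scene" or "top" or "wrist"; returns a dict with "img" (420x560x3 uint8, red, green, blue), "depth" (420x560 float32, m along the optical axis (not along the pixel's ray), 0 where there is no reading), "fx", "fy", "cx", "cy" (pixels), "eye" and "orientation" of the camera in the world; the wrist camera has in their place "mount" (4x4, takes a point from camera to tool coordinates, whose origin is the TCP and whose axes are the flange's). Camera axes: x right, y up, looking along -z (the intrinsics and any distortion apply to the point x, -y, -z); pixel columns grow to the right and rows downward; lengths in m; the calibration is good to about 2 mm. A picture is of the moment at which its call begins: read the wrist's pose just before it.
- arm.close_job(): hands the job in; it is judged then, once.
The state is a dict: "time_s": time; "joint_pos": joint angles; "qvel": joint speeds; "tau": joint torques, N m; "ee_pos": TCP position; "tool_rot": TCP orientation; "ft_force": force on the tool from outside, world axes, zero at the start; "moment": the same for the moment, N m; "opening": finger opening in m; "gripper_force": force on a finger pad.
Only numpy, scipy, OpenCV 4.12 (cv2) and the standard library are available. Lean on these libraries where they do the work, as an engineer would, in place of code of your own. Each camera call takes 0.05 s, during which the arm holds its last target. There are 200 camera calls.

## Working session

There is one attempt and no reset: what is moved stays moved. The work goes in short steps, Python scripts to look and compute and a shell command to move; the robot and the scene stay as the last step left them, time stands still between calls to the robot, and variables do not carry over. Pictures are saved under pics/ and viewed, at most 10 in all, crops included, and the job is handed in when it is done.

```bash
ls; mkdir -p pics; cat > h.py <<'E'
import numpy as np, cv2, pickle
from scipy.spatial.transform import Rotation as R
from bench import arm
def rot(o):
    o=np.array(o,float)
    return o if o.shape==(3,3) else R.from_euler('xyz',o,degrees=True).as_matrix()
def snap(name,tag):
    s=arm.sense(); c=arm.read_camera(name); c['s']=s
    if name=='wrist':
        T=np.eye(4);T[:3,:3]=rot(s['tool_rot']);T[:3,3]=s['ee_pos'];c['T']=T@np.array(c['mount'])
    else:
        T=np.eye(4);T[:3,:3]=rot(c['orientation']);T[:3,3]=c['eye'];c['T']=T
    pickle.dump(c,open(f'pics/{tag}.pkl','wb')); cv2.imwrite(f'pics/{tag}.png',c['img'][:,:,::-1]); return c
def load(tag): return pickle.load(open(f'pics/{tag}.pkl','rb'))
def ray(c,u,v):
    d=np.array([(u-c['cx'])/c['fx'],-(v-c['cy'])/c['fy'],-1.]); return c['T'][:3,3],c['T'][:3,:3]@d
def px(c,u,v,r=1):
    w=c['depth'][int(v)-r:int(v)+r+1,int(u)-r:int(u)+r+1]; w=w[w>0]; o,d=ray(c,u,v); return o+d*np.median(w)
def atz(c,u,v,z):
    o,d=ray(c,u,v); return o+d*(z-o[2])/d[2]
def proj(c,p):
    q=c['T'][:3,:3].T@(np.array(p)-c['T'][:3,3]); return c['cx']-c['fx']*q[0]/q[2], c['cy']+c['fy']*q[1]/q[2]
E
python3 - <<'E'
from h import *
print(arm.sense())
for n in('scene','top','wrist'):
    c=snap(n,n+'0'); print(n,{k:v for k,v in c.items() if k not in('img','depth','s')})
a=np.hstack([cv2.imread('pics/scene0.png'),cv2.imread('pics/top0.png')])
E
```

```text
pics
{'time_s': 0.0, 'joint_pos': array([ 6.28203100e+01,  7.13172071e+00,  9.46333259e+01,  6.26204436e-04,
        7.83530910e+01, -4.73094143e+00]), 'qvel': array([-0.10021113, -0.00185108, -0.01007318,  0.06981983, -0.00506872,
        0.10103074]), 'tau': array([ 5.61250927e-04, -4.23625875e+01, -3.65449691e+01,  5.78940740e-05,
        6.94005430e-03,  5.54063845e-06]), 'ee_pos': array([0.24793311, 0.60019549, 0.23008088]), 'tool_rot': array([-1.79882315e+02, -1.03545588e-02,  1.57551114e+02]), 'ft_force': array([ 0.44888242,  0.65535861, -0.11359378]), 'moment': array([ 0.02845544, -0.02038587, -0.00258124]), 'gripper_force': 0.0, 'opening': 0.08516579518403547}
scene {'fx': 464.4468227583573, 'fy': 464.4468227583573, 'cx': 280.04509962766883, 'cy': 208.63765006153918, 'eye': array([0.0189652 , 0.50318543, 0.53443091]), 'orientation': array([  57.56180565,    0.70086203, -133.48702678]), 'T': array([[-0.68813883,  0.38206228, -0.61684144,  0.0189652 ],
       [-0.72547593, -0.37662807,  0.57605205,  0.50318543],
       [-0.01223204,  0.84390741,  0.53634939,  0.53443091],
    
[... 549 characters left out ...]
': 352.9221568090935, 'fy': 352.9221568090935, 'cx': 285.17091669214136, 'cy': 208.10434330601856, 'mount': array([[ 3.41266808e-04,  9.58426424e-01,  2.85339577e-01,
         7.31344191e-02],
       [ 9.99999919e-01, -3.88591984e-04,  1.09238423e-04,
         2.62940361e-04],
       [ 2.15577663e-04,  2.85339516e-01, -9.58426478e-01,
        -1.42240709e-01],
       [ 0.00000000e+00,  0.00000000e+00,  0.00000000e+00,
         1.00000000e+00]]), 'T': array([[ 0.38155387, -0.88618976, -0.26283902,  0.18062957],
       [ 0.92434421,  0.36515449,  0.11067965,  0.62864521],
       [-0.00210633, -0.28518398,  0.95847048,  0.37242277],
       [ 0.        ,  0.        ,  0.        ,  1.        ]])}
```

View pics/top0.png

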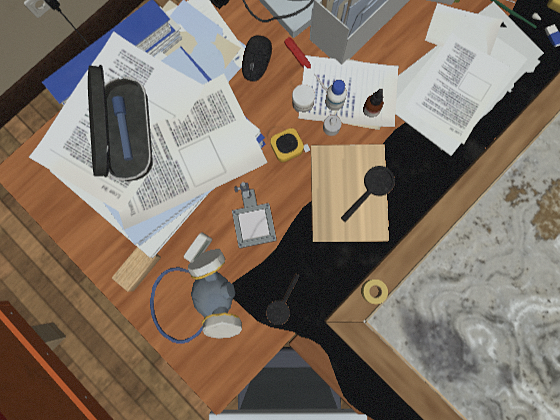

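View pics/scene0.png

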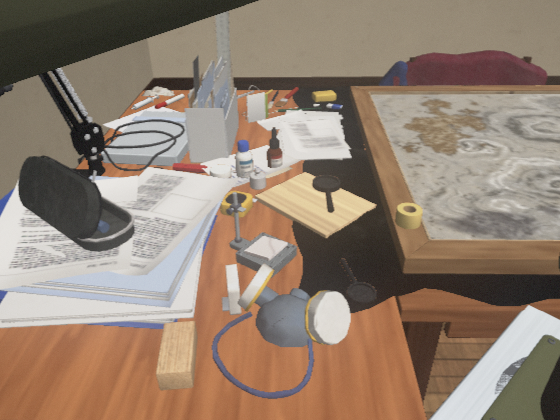

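```bash
python3 - <<'E'
from h import *
a=cv2.imread('pics/top0.png')[100:260,220:420]
cv2.imwrite('pics/ctop.png',cv2.resize(a,None,fx=3.75,fy=3.75,interpolation=cv2.INTER_CUBIC))
c=load('top0')
for n,u,v in[('desk',290,180),('board',330,160),('lens',379,181),('h1',346,217),('h2',364,197),('small',277,313),('smallh',293,285),('tile',254,224),('rim',238,242),('posttop',240,187)]: print(n,px(c,u,v).round(4))
E
```

```text
desk [ 0.6256 -0.0106  0.0007]
board [ 0.666  -0.0972  0.0121]
lens [ 0.6161 -0.1983  0.0219]
h1 [ 0.5392 -0.1253  0.0281]
h2 [ 0.5814 -0.1647  0.0252]
small [0.3451 0.0196 0.0067]
smallh [ 0.4014 -0.0139  0.011 ]
tile [0.5263 0.0651 0.0313]
rim [0.4902 0.0988 0.0236]
posttop [0.5906 0.0873 0.0954]
```

View pics/ctop.png

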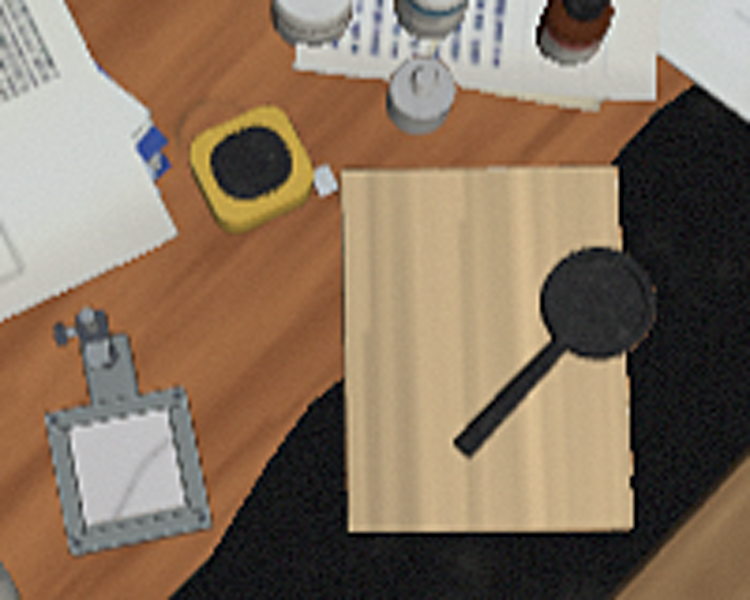

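Look-alikes in the top view: the loupe on the plywood board (lens 379,181; handle end 345,219), and a smaller loupe on the black cloth (277,313). I choose the one on the board, since it is larger and lies as described. The crop confirms it. The stand is at (254,225), its post at (243,188).

```bash
python3 -m crank '[[0,0,0,-0.0282,-0.0269,0,0],[0,0,0,-0.0282,-0.0269,0,0],[0,0,0,-0.0282,-0.0269,0,0],[0,0,0,-0.0282,-0.0269,0,0],[0,0,0,-0.0282,-0.0269,0,0],[0,0,0,-0.0282,-0.0269,0,0],[0,0,0,-0.0282,-0.0269,0,0],[0,0,0,-0.0282,-0.0269,0,0]]' 20
python3 -m crank '[[0,0,0,-0.0282,-0.0269,0,0],[0,0,0,-0.0282,-0.0269,0,0],[0,0,0,-0.0282,-0.0269,0,0],[0,0,0,-0.0282,-0.0269,0,0],[0,0,0,-0.0282,-0.0269,0,0],[0,0,0,-0.0282,-0.0269,0,0],[0,0,0,-0.0282,-0.0269,0,0],[0,0,0,-0.0282,-0.0269,0,0]]'
python3 - <<'E'
from h import *
c=snap('wrist','w1'); s=c['s']; print(s['ee_pos'],s['tool_rot'],np.abs(s['qvel']).max())
cv2.imwrite('pics/w1b.png',cv2.resize(cv2.imread('pics/w1.png'),(800,600),interpolation=cv2.INTER_CUBIC))
E
```

```text
time_s: 0.82
ee_pos: [0.3747, 0.3139, 0.2311]
tool_rot: [-180.0, 0.0, 157.6]
ft_force: [1.3, 0.1, -0.2]
opening: 0.0
gripper_force: 0.0
time_s: 1.48
ee_pos: [0.5011, 0.0287, 0.2312]
tool_rot: [180.0, 0.0, 157.5]
ft_force: [0.0, 0.3, -0.4]
opening: -0.0
gripper_force: 0.0
[0.50108813 0.02869279 0.23121037] [1.79991875e+02 5.08564264e-03 1.57534894e+02] 49.18465551748076
```

View pics/w1b.png

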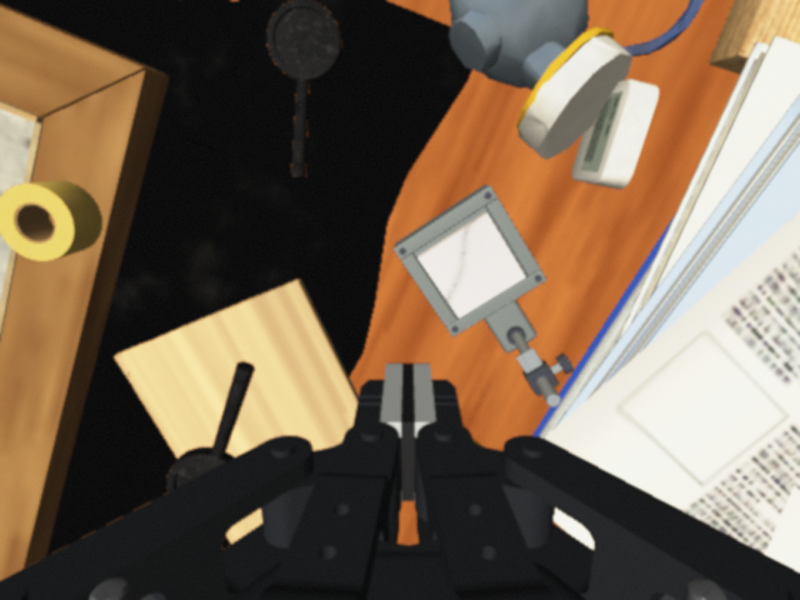

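```bash
python3 - <<'E'
from h import *
k=0.7
def fit(P):
    P=np.array(P)[:,:2]; print(P.round(4).tolist(), 'c',P.mean(0).round(4)); return P
w=load('w1'); t=load('top0')
A=fit([atz(w,u*k,v*k,.024) for u,v in[(489,187),(396,249),(456,333),(545,279)]])
B=fit([atz(t,u,v,.024) for u,v in[(240,247.5),(276.5,239.2),(269.3,203.5),(232.5,210.1)]])
for P in(A,B):
    d=(P[2]+P[3]-P[0]-P[1]); print('yaw',np.degrees(np.arctan2(d[1],d[0])))
for u,v in[(520,357),(528,362),(540,380),(553,399),(465,262),(439,295),(487,227)]: print((u,v),px(w,u*k,v*k).round(4))
for u,v in[(560,60),(600,70),(620,140),(530,20)]: print('mask/hyg',px(w,u*k,v*k).round(3))
T=[atz(t,344.5,219.2,.0185),atz(t,379.5,180.5,.021)]; print(T)
print(atz(w,245*k,368*k,.0185))
# crops
a=w['img'][225:295,325:405,::-1]; b=load('scene0')['img'][185:275,215:305,::-1]
cv2.imwrite('pics/c2.png',np.hstack([cv2.resize(a,(450,394),interpolation=cv2.INTER_CUBIC)[:390],cv2.resize(b,(350,350))[:390] if 0 else cv2.resize(b,(345,390),interpolation=cv2.INTER_CUBIC)]))
E
```

```text
[[0.4787, 0.0982], [0.494, 0.0232], [0.5689, 0.0398], [0.5547, 0.1133]] c [0.5241 0.0686]
[[0.4788, 0.0945], [0.4951, 0.0191], [0.5702, 0.0336], [0.5571, 0.1107]] c [0.5253 0.0645]
yaw 11.865566849772827
yaw 11.327993810699528
(520, 357) [0.5725 0.0734 0.0905]
(528, 362) [0.5768 0.0768 0.0918]
(540, 380) [0.5866 0.0791 0.0997]
(553, 399) [0.5893 0.0806 0.1196]
(465, 262) [0.5192 0.0646 0.032 ]
(439, 295) [0.537  0.0389 0.0237]
(487, 227) [0.5019 0.0868 0.0333]
mask/hyg [0.423 0.151 0.073]
mask/hyg [0.436 0.169 0.077]
mask/hyg [0.478 0.174 0.062]
mask/hyg [0.395 0.15  0.046]
[array([ 0.53595967, -0.12331218,  0.0185    ]), array([ 0.61733724, -0.19955572,  0.021     ])]
[ 0.53601893 -0.12016755  0.0185    ]
```

View pics/c2.png

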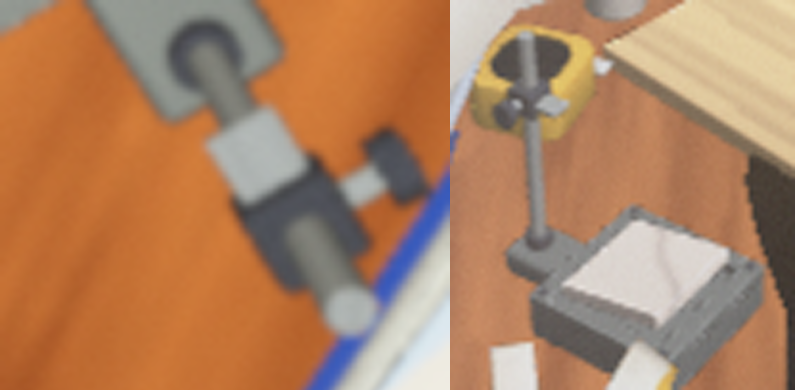

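```bash
python3 -m crank '[[0,0,0,0.003,0.018,0,0],[0,0,0,0.0028,0.017,0,0],[0,0,0,0,0,0,0],[0,0,0,0,0,0,0],[0,0,0,0,0,0,0],[0,0,0,0,0,0,0],[0,0,0,0,0,0,0],[0,0,0,0,0,0,0]]'
python3 - <<'E'
from h import *
c=snap('wrist','w2'); s=c['s']; print(s['ee_pos'],s['tool_rot'],np.abs(s['qvel']).max())
for n,u,v in[('tip1',367.3,247.6)]:
    # triangulate tip from w1 and scene
    L=[ray(load('w1'),u,v),ray(load('scene0'),244.2,209.9)]
    A=[];b=[]
    for o,d in L:
        d=d/np.linalg.norm(d);M=np.eye(3)-np.outer(d,d);A.append(M);b.append(M@o)
    x,r,*_=np.linalg.lstsq(np.vstack(A),np.hstack(b),rcond=None); print(x,np.sqrt(r))
print(px(load('scene0'),244,210,0),px(load('scene0'),242,209,0))
a=c['img'][60:330,60:420,::-1]
cv2.imwrite('pics/w2c.png',cv2.resize(a,(800,600),interpolation=cv2.INTER_CUBIC))
E
```

```text
time_s: 2.2
ee_pos: [0.5088, 0.065, 0.2314]
tool_rot: [-180.0, 0.0, 157.5]
ft_force: [0.7, -0.7, 0.0]
opening: 0.0002
gripper_force: 0.0
[0.50876495 0.06497126 0.2313897 ] [-1.79997038e+02  1.20944605e-02  1.57537988e+02] 0.23473861689156142
[0.57016245 0.07624973 0.09203502] [0.00096588]
[0.57071959 0.07551707 0.09090454] [0.57308975 0.07800119 0.09304497]
```

View pics/w2c.png

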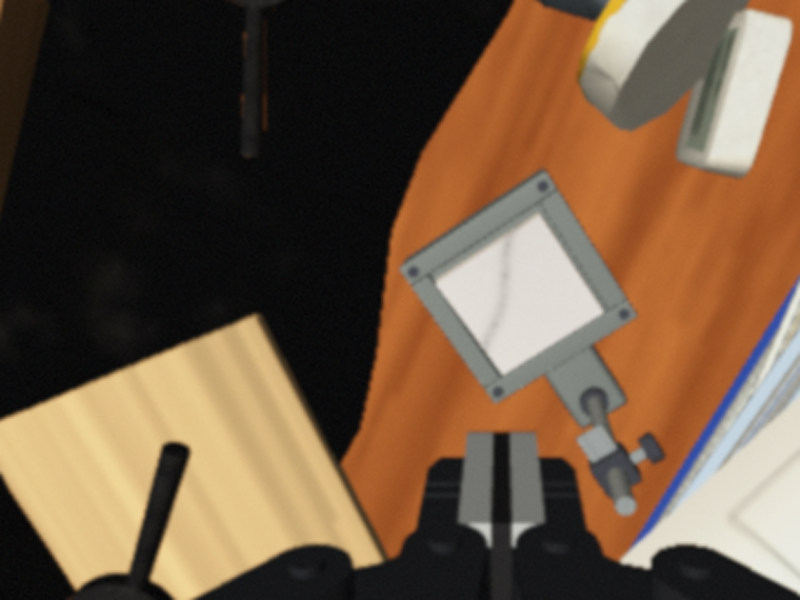

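```bash
cat >> h.py <<'E'
def tri(L):
    A=[];b=[]
    for o,d in L:
        d=d/np.linalg.norm(d);M=np.eye(3)-np.outer(d,d);A.append(M);b.append(M@o)
    x,r,*_=np.linalg.lstsq(np.vstack(A),np.hstack(b),rcond=None); return x,np.sqrt(r)
E
python3 - <<'E'
from h import *
w=load('w2');w1=load('w1');sc=load('scene0');t=load('top0')
f=lambda p:(p[0]/2.2222+60,p[1]/2.2222+60)
P=np.array([atz(w,*f(p),.024) for p in[(545,170),(402,267),(497,401),(636,314)]])[:,:2]
d=P[2]+P[3]-P[0]-P[1]; c=P.mean(0); yaw=np.arctan2(d[1],d[0]); print(P.round(4).tolist(),c,np.degrees(yaw))
q=f((591,432)); print('tip',tri([ray(w,*q),ray(sc,244.2,209.9)]), px(w,*q), px(w,q[0]+2,q[1]+3))
ex=np.array([np.cos(yaw),np.sin(yaw)]); print('tip from c',c+.047*ex,'press -16',c-.016*ex)
# rim corners triangulated from w,top
for a,b in zip([(545,170),(402,267),(497,401),(636,314)],[(240,247.5),(276.5,239.2),(269.3,203.5),(232.5,210.1)]): print(tri([ray(w,*f(a)),ray(t,*b)])[0].round(4))
print('handle end', atz(w,*f((177,452)),.0185), tri([ray(w,*f((177,452))),ray(t,344.5,219.2)]))
E
```

```text
[[0.4777, 0.0992], [0.4932, 0.0232], [0.57, 0.0381], [0.5547, 0.1141]] [0.523897   0.06866991] 10.946216854022694
tip (array([0.56969968, 0.0771332 , 0.09268472]), array([0.0015367])) [0.57167878 0.07766764 0.09041898] [0.57442922 0.07834776 0.09165248]
tip from c [0.57004188 0.07759462] press -16 [0.50818811 0.06563171]
[ 0.4825  0.1    -0.0243]
[0.4965 0.0195 0.0048]
[0.5736 0.0352 0.0113]
[0.5609 0.1144 0.0033]
handle end [ 0.53657222 -0.11971914  0.0185    ] (array([ 0.53768072, -0.12405881,  0.01153115]), array([0.00109436]))
```

```bash
python3 -m crank '[[0,0,0,0,0,0.03,0],[0,0,0,0,0,0.03,0],[0,0,0,0,0,0.03,0],[0,0,0,0,0,0.03,0],[0,0,0,0,0,0.03,0],[0,0,0,0,0,0.03,0],[0,0,0,0,0,0.01,0],[0,0,0,0,0,0,0]]'
python3 -m crank '[[0,0,0,0,0,0.002,0],[0,0,0,0,0,0.002,0],[0,0,0,0,0,0.002,0],[0,0,0,0,0,0.002,0],[0,0,0,0,0,0.002,0],[0,0,0,0,0,0.002,0],[0,0,0,0,0,0.001,0],[0,0,0,0,0,0,0]]'
```

```text
time_s: 2.92
ee_pos: [0.5062, 0.0651, 0.0382]
tool_rot: [-179.8, -0.4, 157.5]
ft_force: [-1.0, 1.4, 0.2]
opening: 0.0
gripper_force: 0.0
time_s: 3.58
ee_pos: [0.5093, 0.0652, 0.0286]
tool_rot: [180.0, 0.1, 157.6]
ft_force: [0.5, -0.9, 4.1]
opening: -0.0002
gripper_force: 1.1
```

```bash
python3 -m crank '[[0,0,0,0,0,0.001,0],[0,0,0,0,0,0.001,0],[0,0,0,0,0,0.0005,0],[0,0,0,0,0,0,0],[0,0,0,0,0,0,0],[0,0,0,0,0,0,0],[0,0,0,0,0,0,0],[0,0,0,0,0,0,0]]'
```

```text
time_s: 4.25
ee_pos: [0.5093, 0.0651, 0.027]
tool_rot: [-180.0, 0.0, 157.6]
ft_force: [-2.7, -0.4, 10.0]
opening: 0.0002
gripper_force: 5.0
```

```bash
python3 -m crank '[[0,0,0,0,0,-0.035,0],[0,0,0,0,0,-0.035,0],[0,0,0,0,0,-0.035,0],[0,0,0,0,0,-0.035,0],[0,0,0,0,0,-0.035,0],[0,0,0,-0.032,-0.0146,-0.01,0],[0,0,0,-0.032,-0.0146,-0.01,0],[0,0,0,-0.032,-0.0146,-0.01,0]]'
python3 -m crank '[[0,0,0,-0.032,-0.0146,0,0],[0,0,0,-0.032,-0.0146,0,0],[0,0,0,-0.032,-0.0146,0,0],[0,0,0,-0.032,-0.0146,0,0],[0,0,7,0,0,0,0],[0,0,7,0,0,0,0],[0,0,7,0,0,0,0],[0,0,0,0,0,0,0]]'
python3 -m crank '[[0,0,0,0,0,0,0],[0,0,0,0,0,0,0],[0,0,0,0,0,0,0],[0,0,0,0,0,0,0],[0,0,0,0,0,0,0],[0,0,0,0,0,0,0],[0,0,0,0,0,0,0],[0,0,0,0,0,0,0]]'
python3 - <<'E'
from h import *
c=snap('wrist','w3'); s=c['s']; print(s['ee_pos'],s['tool_rot'],np.abs(s['qvel']).max())
t=snap('top','top1'); snap('scene','scene1')
for q in[(254,224),(258,212),(250,236)]: print(px(t,*q))
cv2.imwrite('pics/w3b.png',cv2.resize(c['img'][:,:,::-1],(800,600),interpolation=cv2.INTER_CUBIC))
E
```

```text
time_s: 4.92
ee_pos: [0.5815, -0.0124, 0.2317]
tool_rot: [180.0, 0.1, 157.6]
ft_force: [0.2, 1.4, 0.1]
opening: -0.0
gripper_force: 0.0
time_s: 5.58
ee_pos: [0.6766, -0.1149, 0.2293]
tool_rot: [-179.9, -0.1, 136.4]
ft_force: [0.8, -0.4, -1.0]
opening: 0.0004
gripper_force: 0.0
time_s: 6.25
ee_pos: [0.6769, -0.1148, 0.2309]
tool_rot: [180.0, 0.0, 136.6]
ft_force: [0.3, -0.1, 1.0]
opening: 0.0002
gripper_force: 0.0
[ 0.67687937 -0.11476458  0.23087585] [1.79999744e+02 3.57422331e-03 1.36566164e+02] 0.18700393844212282
[0.52678188 0.06536689 0.02784532]
[0.55193176 0.0571012  0.02731475]
[0.50198961 0.07364151 0.02733471]
```

View pics/w3b.png

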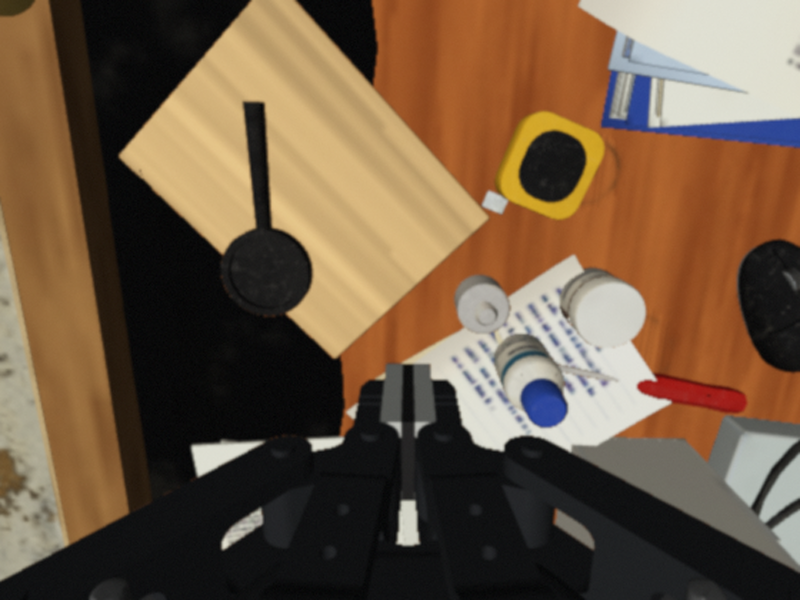

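```bash
python3 - <<'E'
from h import *
w=load('w3');k=.7
for q in[(258,160),(260,190),(267,271),(226,270),(300,130)]: print(q,px(w,q[0]*k,q[1]*k,0).round(4))
l=atz(w,267*k,271*k,.022); e=atz(w,254.5*k,102*k,.020); m=atz(w,262*k,225*k,.02)
print(l,e,m,np.linalg.norm((l-e)[:2]))
w2=load('w2');print('z by two views', tri([ray(w,254.5*k,102*k),ray(w2,177/2.2222+60,447/2.2222+60)]))
d=(l-e)[:2];yaw=np.degrees(np.arctan2(d[1],d[0]));u=d/np.linalg.norm(d);h=l[:2]-.0715*u
print('yaw',yaw,'from end/mid',np.degrees(np.arctan2(*(m-e)[[1,0]])),'handle',h,e[:2]+.0435*u)
s=w['s'];T=rot(s['tool_rot']);g=np.r_[h,0]-np.array(s['ee_pos']);print('tool delta (now)',T.T@g,'after yaw',rot([180,0,yaw+180]).T@g)
E
```

```text
(258, 160) [ 0.5614 -0.1422  0.0259]
(260, 190) [ 0.5755 -0.1558  0.0264]
(267, 271) [ 0.6163 -0.1964  0.0206]
(226, 270) [ 0.5958 -0.216   0.0233]
(300, 130) [ 0.5654 -0.1099  0.012 ]
[ 0.6163744  -0.19583955  0.022     ] [ 0.53426698 -0.11776703  0.02      ] [ 0.59166812 -0.17445239  0.02      ] 0.11330025616314568
z by two views (array([ 0.53403287, -0.11792401,  0.01921091]), array([6.90115687e-05]))
yaw -43.5570364455666 from end/mid -44.640526133662455 handle [ 0.56455915 -0.1465706 ] [ 0.56579094 -0.14774185]
tool delta (now) [ 0.05971068 -0.10031957  0.23087168] after yaw [ 0.05948043 -0.10044666  0.23087585]
```

The tile lies flat: top at 0.0273 across its face. The wrist view shows the loupe's lens at (267,271) and handle end at (254,102) in the 800x600 picture. The handle already lies along the tool's x.

```bash
python3 -m crank '[[0,0,0,0.0148,-0.0252,0,0.45],[0,0,0,0.0148,-0.0252,0,0.45],[0,0,0,0.0148,-0.0252,0,0.45],[0,0,0,0.0148,-0.0252,0,0.45],[0,0,0,0,0,0.035,0.45],[0,0,0,0,0,0.035,0.45],[0,0,0,0,0,0.035,0.45],[0,0,0,0,0,0.035,0.45]]'
python3 -m crank '[[0,0,0,0,0,0.03,0.45],[0,0,0,0,0,0.01,0.45],[0,0,0,0,0,0,0.45],[0,0,0,0,0,0,0.45],[0,0,0,0,0,0,0.45],[0,0,0,0,0,0,0.45],[0,0,0,0,0,0,0.45],[0,0,0,0,0,0,0.45]]'
```

```text
time_s: 7.07
ee_pos: [0.5646, -0.1475, 0.0902]
tool_rot: [180.0, 0.1, 136.5]
ft_force: [0.1, -0.7, -0.2]
opening: 0.0386
gripper_force: 0.0
time_s: 7.73
ee_pos: [0.5657, -0.1476, 0.0526]
tool_rot: [179.9, 0.2, 136.6]
ft_force: [-0.2, 0.4, 0.4]
opening: 0.0385
gripper_force: 0.0
```

```bash
python3 -m crank '[[0,0,0,0,0,0.012,0.45],[0,0,0,0,0,0.011,0.45],[0,0,0,0,0,0.01,0.45],[0,0,0,0,0,0.006,0.45],[0,0,0,0,0,0,0.45],[0,0,0,0,0,0,0.45],[0,0,0,0,0,0,0.45],[0,0,0,0,0,0,0.45]]'
python3 -m crank '[[0,0,0,0,0,0,0.3],[0,0,0,0,0,0,0.2],[0,0,0,0,0,0,0.1],[0,0,0,0,0,0,0],[0,0,0,0,0,0,0],[0,0,0,0,0,0,0],[0,0,0,0,0,0,0],[0,0,0,0,0,0,0]]' 60
```

```text
time_s: 8.4
ee_pos: [0.5642, -0.1471, 0.011]
tool_rot: [-180.0, -0.1, 136.5]
ft_force: [0.1, 0.5, 0.6]
opening: 0.0381
gripper_force: 0.0
time_s: 9.07
ee_pos: [0.5652, -0.1475, 0.0125]
tool_rot: [180.0, 0.1, 136.6]
ft_force: [-0.2, -0.6, 4.6]
opening: 0.0113
gripper_force: 60.4
```

```bash
python3 -m crank '[[0,0,0,0,0,-0.005,0],[0,0,0,0,0,-0.01,0],[0,0,0,0,0,-0.02,0],[0,0,0,0,0,-0.02,0],[0,0,0,0,0,-0.005,0],[0,0,0,0,0,0,0],[0,0,0,0,0,0,0],[0,0,0,0,0,0,0]]' 80
python3 - <<'E'
from h import *
for n in('wrist','top','scene'): c=snap(n,n+'4')
s=c['s'];print(s['ee_pos'],s['tool_rot'],s['opening'],s['moment'])
a=cv2.resize(load('top4')['img'][120:270,280:430,::-1],(400,400),interpolation=cv2.INTER_CUBIC)
b=cv2.resize(load('scene4')['img'][120:270,250:400,::-1],(400,400),interpolation=cv2.INTER_CUBIC)
cv2.imwrite('pics/c4.png',np.hstack([a,b]))
E
```

```text
time_s: 9.73
ee_pos: [0.5635, -0.1469, 0.0703]
tool_rot: [-179.9, -0.1, 136.6]
ft_force: [-0.5, -0.4, 0.1]
opening: 0.0108
gripper_force: 78.2
[ 0.56350556 -0.14685247  0.07015071] [-1.79934813e+02 -1.49896736e-01  1.36550371e+02] 0.010633488642420563 [0.03528016 0.03069428 0.05169062]
```

View pics/c4.png

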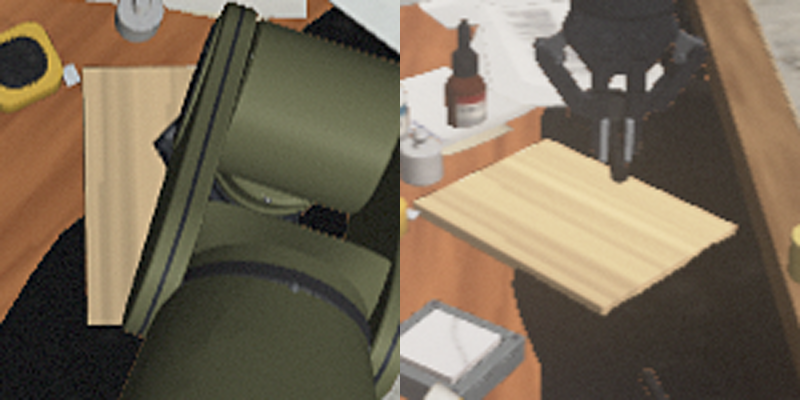

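```bash
python3 - <<'E'
from h import *
c=snap('wrist','w5'); s=c['s']; print(s['ee_pos'],s['opening'],s['gripper_force'])
# depth points in tool frame near axis, beyond fingers
v,u=np.mgrid[0:420,0:560]; D=c['depth']; m=D>0
P=np.stack([(u-c['cx'])/c['fx']*D,-(v-c['cy'])/c['fy']*D,-D],-1); M=np.array(c['mount']); Q=P@M[:3,:3].T+M[:3,3]
sel=m&(abs(Q[...,1])<.009)&(Q[...,2]>-.03)&(Q[...,2]<.02)&(Q[...,0]>.013)&(Q[...,0]<.06)
q=Q[sel]; print(len(q))
for x0 in np.arange(.012,.06,.004):
    r=q[(q[:,0]>=x0)&(q[:,0]<x0+.004)]
    if len(r)>3: print(round(x0,3),len(r),'z top',np.percentile(r[:,2],10).round(4),'y',r[:,1].min().round(4),r[:,1].max().round(4),r[:,1].mean().round(4))
# lens: search wide
sel=m&(Q[...,0]<-.03)&(Q[...,0]>-.11)&(abs(Q[...,1])<.04)&(Q[...,2]>-.03)&(Q[...,2]<.04); q=Q[sel]; print(len(q), q.min(0),q.max(0)) if len(q) else print(0)
cv2.imwrite('pics/w5c.png',cv2.resize(c['img'][150:420,100:460,::-1],(800,600)))
E
```

```text
[ 0.56363885 -0.14691419  0.07031602] 0.01069559224439507 78.18022727966309
2603
0.012 216 z top -0.0141 y -0.0062 0.0066 0.0004
0.016 290 z top -0.0143 y -0.0062 0.0065 0.0001
0.02 295 z top -0.0145 y -0.0061 0.0069 0.0003
0.024 313 z top -0.0148 y -0.006 0.0069 0.0005
0.028 322 z top -0.015 y -0.0064 0.0068 0.0002
0.032 341 z top -0.0151 y -0.0063 0.0071 0.0004
0.036 352 z top -0.0153 y -0.0063 0.0071 0.0004
0.04 474 z top -0.0152 y -0.0066 0.007 0.0004
1301 [-0.05181797 -0.00990431 -0.01311226] [-0.03000958  0.01047148  0.00020114]
```

View pics/w5c.png

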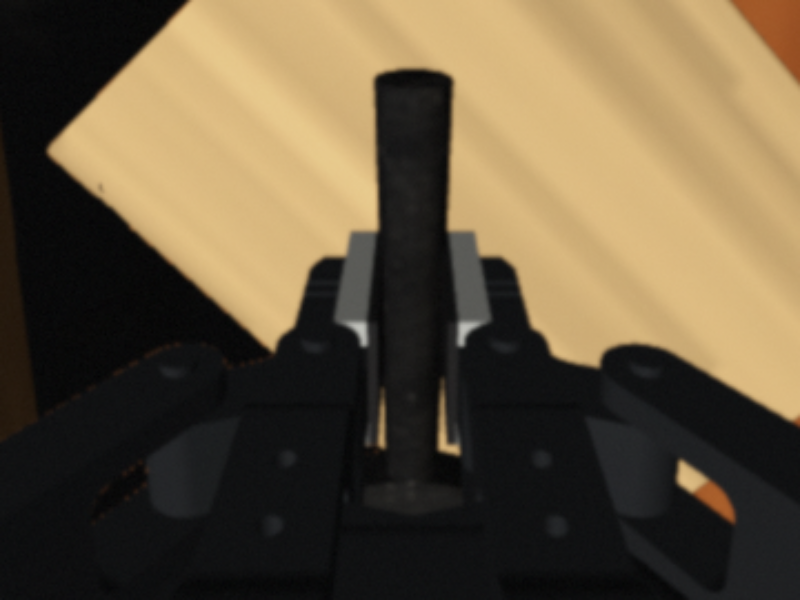

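The wrist view shows the handle gripped centrally between the pads, its end at (414,80) of the crop. Its centre line is 7 mm above the fingertips, and it droops about 0.04 rad towards the lens. I'll correct that after moving across.

```bash
python3 -m crank '[[0,0,0,0,0,-0.008,0],[0,0,0,0,0,-0.012,0],[0,0,0,0,0,-0.014,0],[0,0,0,0,0,-0.014,0],[0,0,0,0,0,-0.014,0],[0,0,0,0,0,-0.012,0],[0,0,0,0,0,-0.006,0],[0,0,0,0,0,0,0]]' 110
python3 -m crank '[[0,0,0,0.008,0.004,0,0],[0,0,0,0.0155,0.008,0,0],[0,0,0,0.0155,0.008,0,0],[0,0,0,0.0155,0.008,0,0],[0,0,0,0.0155,0.008,0,0],[0,0,0,0.0155,0.008,0,0],[0,0,0,0.0155,0.008,0,0],[0,0,0,0.0155,0.008,0,0]]'
python3 -m crank '[[0,0,0,0.0155,0.008,0,0],[0,0,0,0.0155,0.008,0,0],[0,0,0,0.0155,0.008,0,0],[0,0,0,0.0155,0.008,0,0],[0,0,0,0.0155,0.008,0,0],[0,0,0,0.0155,0.008,0,0],[0,0,0,0.0155,0.008,0,0],[0,0,0,0.0155,0.008,0,0]]'
python3 -m crank '[[0,0,0,0.007,0.0038,0,0],[0,-1.3,0,0,0,0,0],[0,-1.3,0,0,0,0,0],[0,0,0,0,0,0,0],[0,0,0,0,0,0,0],[0,0,0,0,0,0,0],[0,0,0,0,0,0,0],[0,0,0,0,0,0,0]]'
cat > m.py <<'E'
from h import *
import sys
c=snap('wrist',sys.argv[1]); s=c['s']; T=rot(s['tool_rot'])
v,u=np.mgrid[0:420,0:560]; D=c['depth']
P=np.stack([(u-c['cx'])/c['fx']*D,-(v-c['cy'])/c['fy']*D,-D],-1); M=np.array(c['mount']); Q=P@M[:3,:3].T+M[:3,3]
r=[]
for x0 in list(np.arange(.014,.042,.004))+[-.03,-.034,-.038,-.044,-.048]:
    q=Q[(D>0)&(abs(Q[...,1])<.004)&(Q[...,2]>-.03)&(Q[...,2]<.02)&(Q[...,0]>=x0)&(Q[...,0]<x0+.004)]
    if len(q)>5: r.append((x0+.002,np.percentile(q[:,2],15),len(q)))
r=np.array(r); print(r.round(4).tolist())
p=np.polyfit(*r[r[:,0]>0][:,:2].T,1); zc=np.polyval(p,0)+.007
lt=np.array([-.0715,.0004,zc-p[0]*.0715+.0005]); L=np.array(s['ee_pos'])+T@lt
ax=T@np.array([-1,0,-p[0]]); print('slope',p[0],'pitch of loupe (up+)',np.arcsin(ax[2]/np.linalg.norm(ax)),'lens',L,'ee',s['ee_pos'],s['tool_rot'],'open',s['opening'],s['gripper_force'])
d=np.array([.5243,.067,.0905])-L; print('world d',d,'tool d',T.T@d)
E
python3 m.py w6
```

```text
time_s: 10.6
ee_pos: [0.5659, -0.1477, 0.1548]
tool_rot: [179.9, 0.2, 136.6]
ft_force: [-0.3, 1.0, -0.8]
opening: 0.0097
gripper_force: 107.9
time_s: 11.27
ee_pos: [0.5194, -0.0211, 0.1506]
tool_rot: [-179.9, -0.1, 136.6]
ft_force: [-0.1, 0.9, -0.9]
opening: 0.0099
gripper_force: 107.9
time_s: 11.93
ee_pos: [0.473, 0.1101, 0.1506]
tool_rot: [-179.9, -0.1, 136.6]
ft_force: [0.5, -1.2, -1.1]
opening: 0.0097
gripper_force: 107.9
time_s: 12.6
ee_pos: [0.473, 0.1153, 0.1518]
tool_rot: [-180.0, 2.6, 136.5]
ft_force: [-0.0, 0.3, -0.0]
opening: 0.0097
gripper_force: 108.3
[[0.016, -0.0141, 189.0], [0.02, -0.0144, 193.0], [0.024, -0.0146, 199.0], [0.028, -0.0148, 199.0], [0.032, -0.015, 207.0], [0.036, -0.0153, 206.0], [0.04, -0.0154, 215.0], [0.044, -0.0145, 206.0], [-0.028, -0.0119, 141.0], [-0.032, -0.0118, 129.0], [-0.036, -0.0116, 120.0], [-0.042, -0.0121, 156.0], [-0.046, -0.012, 74.0]]
slope -0.02963281564687821 pitch of loupe (up+) 0.015777467562483306 lens [0.52497211 0.06653436 0.15931697] ee [0.47302769 0.11528055 0.15183446] [-179.99835395    2.60132088  136.49743882] open 0.00966909088502249 108.26322913169861
world d [-0.00067211  0.00046564 -0.06881697] tool d [ 0.00393055 -0.00012295  0.06870938]
```

```bash
python3 -m crank '[[0,0,0,0.0007,0,0.012,0],[0,0,0,0.0007,0,0.014,0],[0,0,0,0.0007,0,0.014,0],[0,0,0,0.0006,0,0.012,0],[0,0,0,0.0004,0,0.008,0],[0,0,0,0,0,0,0],[0,0,0,0,0,0,0],[0,0,0,0,0,0,0]]'
python3 m.py w7
python3 - <<'E'
from h import *
for n in('top','scene'): snap(n,n+'7')
a=cv2.resize(load('top7')['img'][150:290,180:320,::-1],(400,400),interpolation=cv2.INTER_CUBIC)
b=cv2.resize(load('scene7')['img'][160:300,190:330,::-1],(400,400),interpolation=cv2.INTER_CUBIC)
cv2.imwrite('pics/c7.png',np.hstack([a,b]))
E
```

```text
time_s: 13.32
ee_pos: [0.4731, 0.1161, 0.0923]
tool_rot: [180.0, 2.6, 136.6]
ft_force: [0.6, -0.9, -0.4]
opening: 0.0098
gripper_force: 108.3
[[0.016, -0.0141, 181.0], [0.02, -0.0145, 195.0], [0.024, -0.0146, 199.0], [0.028, -0.0149, 204.0], [0.032, -0.015, 203.0], [0.036, -0.0152, 214.0], [0.04, -0.0152, 289.0], [0.044, -0.0135, 362.0], [-0.028, -0.0118, 146.0], [-0.032, -0.0116, 133.0], [-0.036, -0.0115, 118.0], [-0.042, -0.0119, 150.0], [-0.046, -0.0121, 80.0]]
slope -0.00345642052558242 pitch of loupe (up+) 0.04255624583003771 lens [0.52497738 0.06746987 0.10236368] ee [0.4730785  0.11608898 0.09232869] [179.95165637   2.63633073 136.55113892] open 0.009810826556566074 108.26438784599304
world d [-0.00067738 -0.00046987 -0.01186368] tool d [ 0.00071415 -0.00081695  0.01184269]
```

View pics/c7.png

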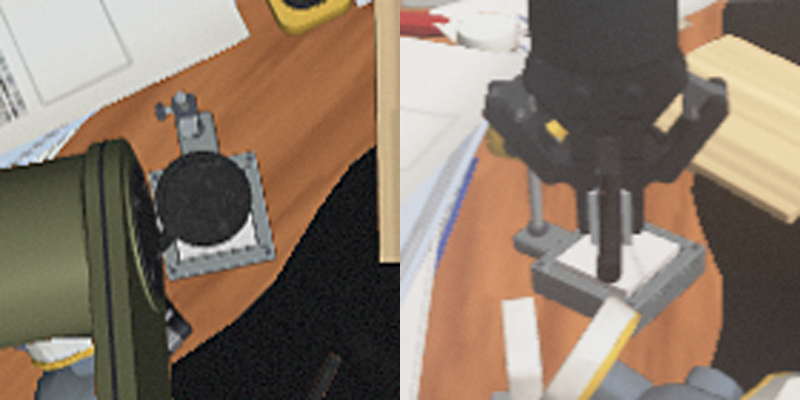

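```bash
python3 - <<'E'
from h import *
t=load('top7'); f=lambda x,y:(180+x/2.857,150+y/2.857)
print('lens xy', atz(t,*f(203,197),.102), 'tile centre from top view earlier (.5253,.0645)')
for p in[(203,158),(164,197),(243,197),(203,236),(178,228),(228,165),(203,197)]: print(p,px(t,*f(*p),0).round(4))
# frame ring plane fit: dark pixels within circle
v,u=np.mgrid[0:420,0:560];D=t['depth'];x,y=f(203,197);rr=np.hypot(u-x,v-y)
P=np.stack([(u-t['cx'])/t['fx']*D,-(v-t['cy'])/t['fy']*D,-D],-1)@t['T'][:3,:3].T+t['T'][:3,3]
for a,b in((0,10),(10,13),(13,15.5)):
    q=P[(rr>=a)&(rr<b)&(D>0)]; q=q[(q[:,2]>.08)&(q[:,2]<.13)]
    A=np.c_[q[:,0]-.5243,q[:,1]-.067,np.ones(len(q))]; k,*_=np.linalg.lstsq(A,q[:,2],rcond=None); print(a,b,len(q),np.median(q[:,2]),k)
# pointer/collar/post top region in top0
t0=load('top0');P0=np.stack([(u-t0['cx'])/t0['fx']*t0['depth'],-(v-t0['cy'])/t0['fy']*t0['depth'],-t0['depth']],-1)@t0['T'][:3,:3].T+t0['T'][:3,3]
print(P0[183:200,236:254,2].round(3))
E
```

```text
lens xy [0.52686551 0.0650981  0.102     ] tile centre from top view earlier (.5253,.0645)
(203, 158) [0.5519 0.0645 0.1092]
(164, 197) [0.5262 0.0903 0.1085]
(243, 197) [0.5256 0.0382 0.1084]
(203, 236) [0.5007 0.065  0.1029]
(178, 228) [0.5066 0.0818 0.0999]
(228, 165) [0.5471 0.048  0.1085]
(203, 197) [0.5267 0.065  0.1029]
0 10 313 0.10421665764552457 [ 0.02917354 -0.00454397  0.10413099]
10 13 216 0.10352104384239513 [ 0.01777356 -0.01418374  0.10353976]
13 15.5 224 0.10746546392517903 [ 0.0543191  -0.0393204   0.10673096]
[[ 0.     0.001 -0.002  0.003 -0.003 -0.001  0.121  0.119  0.119  0.096
   0.096  0.094  0.003  0.002  0.002 -0.    -0.002  0.001]
 [ 0.001  0.001 -0.     0.002  0.099  0.121  0.119  0.121  0.118  0.116
   0.099  0.096  0.001  0.     0.     0.004  0.     0.001]
 [-0.001 -0.001 -0.001  0.     0.096  0.119  0.121  0.121  0.118  0.116
   0.097  0.097  0.095  0.    -0.001 -0.     0.     0.001]
 [ 0.092 -0.001 -0.    -0.002  0.095  0.099  0.12   0.119  0.117  0.113
   0.097  0.097  0.096  0.001 -0.001  0.001  0.002  0.003]
 [ 0.096  0.089  0.001  0.001  0.092  0.09
[... 960 characters left out ...]
5  0.091  0.029  0.018  0.021  0.015  0.014]
 [-0.002  0.001  0.    -0.003 -0.002 -0.002  0.016  0.093  0.094  0.091
   0.091  0.092  0.093  0.026  0.021  0.019  0.018  0.015]
 [ 0.002 -0.001 -0.002  0.002  0.001  0.001  0.015  0.095  0.09   0.092
   0.092  0.093  0.091  0.091  0.025  0.016  0.019  0.015]
 [-0.002  0.002  0.002 -0.001  0.001  0.     0.014  0.016  0.092  0.091
   0.091  0.096  0.02   0.024  0.018  0.014  0.015  0.015]
 [ 0.001 -0.    -0.    -0.     0.    -0.001  0.013  0.016  0.016  0.016
   0.017  0.015  0.019  0.018  0.015  0.017  0.014  0.013]
 [-0.001  0.003 -0.    -0.001 -0.001  0.001 -0.004  0.015  0.014  0.016
   0.016  0.015  0.015  0.018  0.014  0.014  0.014  0.016]]
```

```bash
python3 -m crank '[[0,0.7,0,0.0004,0,0.002,0],[0,0.7,0,0.0004,0,0.002,0],[0,0,0,0.0002,0,0.002,0],[0,0,0,0.0002,0,0.002,0],[0,0,0,0.0002,0,0.0008,0],[0,0,0,0,0,0,0],[0,0,0,0,0,0,0],[0,0,0,0,0,0,0]]'
python3 - <<'E'
from h import *
acc=[]
for i in range(6): t=snap('top','top8'); acc.append(t['depth'])
D=np.median(acc,0); s=t['s']; print(s['ee_pos'],s['tool_rot'],np.abs(s['qvel']).max())
# lens: largest blob of depth near z .08-.11 in the window
v,u=np.mgrid[0:420,0:560]
P=np.stack([(u-t['cx'])/t['fx']*D,-(v-t['cy'])/t['fy']*D,-D],-1)@t['T'][:3,:3].T+t['T'][:3,3]
hsv=t['img'].max(-1)
m=((hsv<75)&(P[...,2]>.08)&(P[...,2]<.115)&(np.hypot(P[...,0]-.525,P[...,1]-.066)<.04)).astype(np.uint8)
m=cv2.morphologyEx(m,cv2.MORPH_OPEN,np.ones((5,5)))
cn=max(cv2.findContours(m,0,1)[0],key=cv2.contourArea); (x,y),r=cv2.minEnclosingCircle(cn); print('circle',x,y,r,atz(t,x,y,.095),cv2.fitEllipse(cn))
rr=np.hypot(u-x,v-y)
for a,b in((0,9),(9,12),(12.5,14.5)):
    q=P[(rr>=a)&(rr<b)&(m>0)]; A=np.c_[(q[:,:2]-[.5255,.066])@np.array([[.726,.688],[-.688,.726]]),np.ones(len(q))]
    k,*_=np.linalg.lstsq(A,q[:,2],rcond=None); print(a,b,len(q),np.median(q[:,2]).round(4),k.round(4))
print('pointer',np.median(P[193:196,244:248,2]), 'before',np.median(load('top0')['depth'][193:196,244:248]),np.median(D[193:196,244:248]))
print('tile',P[233:236,252:262,2].round(3)[0])
E
```

```text
time_s: 14.13
ee_pos: [0.4717, 0.1168, 0.0829]
tool_rot: [-180.0, 1.2, 136.6]
ft_force: [-1.1, 0.0, -0.9]
opening: 0.0095
gripper_force: 108.3
[0.47174345 0.11680885 0.08300536] [179.99373313   1.20688722 136.55399859] 0.08001656860516972
circle 250.71522521972656 221.02980041503906 16.82396125793457 [0.52385456 0.06634187 0.095     ] ((251.56153869628906, 220.5450897216797), (30.700855255126953, 32.01667022705078), 177.7204132080078)
0 9 253 0.0926 [0.0082 0.0145 0.0927]
9 12 201 0.0921 [0.0024 0.0064 0.0921]
12.5 14.5 160 0.0944 [-0.014   0.0026  0.0941]
pointer 0.09246667777943329 before 0.82568467 0.8254451
tile [0.091 0.091 0.092 0.093 0.092 0.096 0.097 0.096 0.096 0.096]
```

The lens is level to within 0.02 rad, centred over the tile to about 2 mm and within about 1 mm of the pointer's height. The pointer hasn't moved, and the arm is still, so I'm handing in.

```bash
python3 -c "
from bench import arm
print(arm.close_job())"
```

```text
the job is handed in; nothing more can be done
None
```

I pressed the tile flat and handed the job in with the loupe held still over it: level within about 0.02 rad, lens about 2 mm or less off the tile's middle and about 1 mm from the pointer's height. The pointer hadn't moved; no verdict came back.

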